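# Drive a stuck reducer sleeve out of a centrifuge bucket

## Task

An orange reducer sleeve is stuck in the upturned centrifuge bucket on the knock-out stand: take the red-handled ejector rod from its black holder, feel its tip into the drain hole in the bucket's upper face (the hole is off-centre and the bucket stands turned any way round), press the sleeve down and out until it drops into the stand's tray, and then put the rod back fully home in its holder. Keep every push of the rod light, under about 3 kg, and do not touch the sleeve with the gripper. Leave the yellow-lidded cup, the petri dish, the red carton and the brown bottle where they are.

Things in the scene. Friction and masses are not known exactly. Their poses are not given: they have to be found in the camera images.
- stand: fixed grey knock-out stand, base 104 x 92 mm, origin under its middle, z up; tray floor at z 9 mm, 96 x 68 mm inside. Its bridge (top z 60 mm) carries an upturned aluminium centrifuge bucket, 43 mm in diameter, 54 mm flange, held by two black knobs (z to 74 mm, at y +-33 mm). Bucket stands turned about its axis by any angle (not reported), pins reach 30 mm out at z 78 mm; it stays put when pressed
- bucket_top (a point): middle of the bucket's flat upper face (40 mm wide, 104 mm over the worktop), on the axis of bucket and stand. Drain hole: one round hole, 12 mm in diameter (orange sleeve seen deep in it), straight down through the 8 mm floor. Its middle lies 8 mm from this point in a direction not reported, new each time: slide the rod's tip lightly round that circle till it drops in, or look
- sleeve_center (a point): middle of the orange sleeve: 36 mm long, 28 mm wide, closed end up, lip 35 mm wide at its foot; 30 g. Seated: on the bucket's axis, 75 mm over the worktop, its closed end 11 mm below the bucket's upper face. Four sprung ribs grip it: it takes about 5 to 20 N of steady push all the way until the rod's tip is about 36 mm below that face; then it lets go and drops in the tray, standing or tipped
- rod_handle (a point): middle of the ejector rod's red round handle, 16 mm in diameter, 50 mm long; stands upright in its holder at the start, handle 60 to 110 mm over the worktop. Below the handle a steel flange, 26 mm wide, 5 mm thick, then the shaft. Rod 85 to 170 g. This point is 74 mm above the tip; z runs from tip to handle
- rod_tip (a point): middle of the flat tip of the rod's steel shaft: 10 mm in diameter, edge broken by 0.8 mm, 44 mm from tip to underside of the flange, which is too wide for the holes and stops the rod
- holder_mouth (a point): middle of the top face of the rod's holder, black, heavy, fixed, 55 mm high, foot 62 mm wide, neck 40 mm. Upright bore 15 mm in diameter, 45 mm deep, mouth chamfered to 18 mm. Rod home: upright in the bore, flange on this face, tip 44 mm below this point
- specimen_cup: bystander: specimen cup with a yellow lid, 59 mm in diameter, 75 mm high, origin under its middle
- petri_dish: bystander: shallow petri dish, 56 mm in diameter, 12 mm high, origin under its middle
- cartridge_box: bystander: flat red and white carton, 90 x 64 x 28 mm, origin under its middle
- oil_bottle: bystander: small brown dropper bottle with a black top, 29 mm in diameter, 74 mm high, origin under its middle

How it is judged:
By the outcome, as a careful person would: the job done as asked, in the order asked, and still so for the second after the job is handed in, with the robot touching nothing.
It also fails if it takes over 72 s, if anything falls off the work surface, if the arm or the gripper's body presses on something with over 40 N, if the wrist force passes 120 N, or if a joint passes its speed limit or range.

## Robot

A 6-joint arm with a two-finger parallel gripper is mounted at the origin on a cart in front of the work surface, level with it; the furniture and walls round the work are solid. World frame = base frame: x ahead of the robot, y to its left, z up, the work surface at z = 0. Lengths are in mm, angles in rad, forces in N, time in s.
With the tool pointing down it reaches from about 275 to 1000 mm from the base axis. Payload 8.4 kg.
Tool frame: the origin (TCP) lies midway between the tips of the shut fingers; the grasp point (between the pads) lies 19 mm behind it; z points along the fingers, y is the line along which they close (so a half turn about z gives the same grasp; the last joint's range is limited). The gripper opens to 85 mm and grips with 20 to 120 N. Pads are 22 mm wide; open, the fingers measure 114 mm over their backs; the gripper's body (76 mm by 85 mm) begins 54 mm behind the grasp point. The pads swing forward as they close: fully open they stand 13 mm farther back than shut.
Start: joints at [-1.107, 0.353, 1.633, -0, 1.155, -0.002], TCP at [280.71, -558.417, 231.281] pointing down, gripper open.
Joint ranges: [-2.63, 2.63], [-0.92, 2.1], [0.06, 2.66], [-1.3, 4.44], [0, 2.69], [-3.02, 3.02]. Speed limits (rad/s): [2.22, 2.22, 2.79, 3.14, 3.14, 3.14].

## Interface

Orientations are given as [roll, pitch, yaw] about the fixed x, y, z axes, in that order (R = Rz(yaw) Ry(pitch) Rx(roll)).
In Python, from rig import r, imaging gives the robot as it stands. The module is installed in compiled form; this text tells all that it offers.
- The arm moves only by the tool arm_command, never from a script. Its argument "deltas" is a list of rows, each an object of numbers: "hand": the finger opening in mm, from 0 to 85.4; "tx", "ty", "tz": the shift along the tool's x, y, z in mm; "wx", "wy", "wz": the turn, a rotation vector about the tool's x, y, z in rad. A call has 1 to 8 rows; each row shifts and turns the commanded pose from where the row before left it, along the tool's axes as they then stand; what a row does not reach is not made up. A row lasts 1/8 s, in which the tool goes at most 62.5 mm and 10.7 degrees, less where a joint would pass 70% of its speed; a pose out of reach is approached as far as the arm can. A call with a gripper value outside its range is refused whole. The fingers move at their own pace and stop on an object; "squeeze" is the grip in N (left out, the last holds). Time passes only in rows, so rows that do not move let the fingers close. It gives the time, the measured TCP pose, the force, the opening and the grip force at its end, in the units of the state.
- r.sense(): the state, without advancing time (a new reading comes with each control period).
- imaging.grab_frame(name): name is "side" or "top" or "wrist"; returns a dict with "image" (384x512x3 uint8, red, green, blue), "mtx" (3x3 intrinsics, pixels), "world_to_cam" (4x4, takes a point from world to camera coordinates). Camera axes: x right, y up, looking along -z (the intrinsics and any distortion apply to the point x, -y, -z); pixel columns grow to the right and rows downward; lengths in mm; the calibration is good to about 2 mm. The wrist camera is an equidistant fisheye: a pixel r from the principal point sees the ray r / f radians off the axis. A picture is of the moment at which its call begins. There is no depth.
- r.sign_off(): hands the job in; it is judged then, once.
The state is a dict: "clock": time; "qpos": joint angles; "qvel": joint speeds; "joint_efforts": joint torques, N m; "eef_pos": TCP position; "tcp_rot": TCP orientation; "contact_force": force on the tool from outside, world axes, zero at the start; "wrist_torque": the same for the moment, N m; "opening": opening from 0.0 (shut) to 1.0 (fully open); "grasp_force": force on a finger pad.
Only numpy, scipy, OpenCV 4.12 (cv2) and the standard library are available. Lean on these libraries where they do the work, as an engineer would, in place of code of your own. Each camera call takes 0.05 s, during which the arm holds its last target. There are 200 camera calls.

## Working session

There is one attempt and no reset: what is moved stays moved. The work goes in short steps, Python scripts to look and compute and a tool call to move; the robot and the scene stay as the last step left them, time stands still between calls to the robot, and variables do not carry over. Pictures are saved under pics/ and viewed, at most 10 in all, crops included, and the job is handed in when it is done.

Besides the shell and the picture viewer there is one more tool, called after "Call:" by a JSON object that holds its "method" and its "body", one argument or row to a line. arm_command: Moves the arm, as the interface text tells. Its arguments: {"type":"object","properties":{"deltas":{"type":"array"},"squeeze":{"type":"number"}},"required":["deltas"]}

```bash
mkdir -p pics
cat > h.py <<'E'
import numpy as np, cv2
from rig import r, imaging
def grab(n,save=None):
    f=imaging.grab_frame(n)
    if save: cv2.imwrite('pics/'+save,f['image'][:,:,::-1])
    return f
def ray(f,u,v,fish=False):
    K=f['mtx'];T=f['world_to_cam']
    x=(u-K[0,2])/K[0,0];y=(v-K[1,2])/K[1,1]
    if fish:
        t=np.hypot(x,y);s=np.sin(t)/t if t>1e-9 else 1
        d=np.array([x*s,-y*s,-np.cos(t)])
    else: d=np.array([x,-y,-1.])
    R=T[:3,:3];return -R.T@T[:3,3],R.T@d
def atz(f,u,v,z,fish=False):
    c,d=ray(f,u,v,fish);return c+d*(z-c[2])/d[2]
def proj(f,p,fish=False):
    K=f['mtx'];T=f['world_to_cam'];q=T[:3,:3]@np.array(p,float)+T[:3,3]
    a,b,c=q[0],-q[1],-q[2]
    if fish:
        h=np.hypot(a,b);t=np.arctan2(h,c);a,b,c=a/h*t,b/h*t,1
    return K[0,0]*a/c+K[0,2],K[1,1]*b/c+K[1,2]
E
python3 - <<'E'
from h import *
a=grab('top','top.png');b=grab('side','side.png')
import pickle;pickle.dump((a,b),open('f.pkl','wb'))
for f in(a,b):print(f['mtx'],f['world_to_cam'].round(3))
print(r.sense())
E
```

```text
[[454.36998721   0.         261.9546212 ]
 [  0.         454.36998721 194.23900023]
 [  0.           0.           1.        ]] [[ 1.00000e-02 -1.00000e+00 -1.10000e-02 -3.66544e+02]
 [ 9.80000e-01  7.00000e-03  1.98000e-01 -4.77181e+02]
 [-1.97000e-01 -1.30000e-02  9.80000e-01 -8.63452e+02]
 [ 0.00000e+00  0.00000e+00  0.00000e+00  1.00000e+00]]
[[487.48048543   0.         253.26452022]
 [  0.         487.48048543 186.11116974]
 [  0.           0.           1.        ]] [[ 8.82000e-01 -4.71000e-01  9.00000e-03 -6.11718e+02]
 [ 2.14000e-01  4.17000e-01  8.83000e-01 -1.38600e+01]
 [-4.20000e-01 -7.77000e-01  4.69000e-01 -1.25012e+03]
 [ 0.00000e+00  0.00000e+00  0.00000e+00  1.00000e+00]]
{'clock': 0.1, 'qpos': array([-1.10741325e+00,  3.53599416e-01,  1.63404288e+00, -4.02310819e-05,
        1.15523219e+00, -2.40294342e-03]), 'qvel': array([ 2.02827373e-06, -2.88733863e-03, -2.77347101e-03, -3.14477058e-04,
        9.31788594e-04, -9.07923024e-04]), 'joint_efforts': array([-4.41220764e-04, -6.06356764e+01, -3.42820609e+01, -5.11569411e-06,
        4.03945087e-03,  4.97504152e-05]), 'eef_pos': array([ 280.49826457, -558.04007902,  230.63117204]), 'tcp_rot': array([-3.14031073e+00,  3.37058282e-05,  4.65802302e-01]), 'contact_force': array([-0.32556136, -0.19412439,  0.51675169]), 'wrist_torque': array([ 0.0043535 , -0.05522607, -0.01089193]), 'grasp_force': 0.0, 'opening': 1.0018058631478943}
```

View pics/top.png

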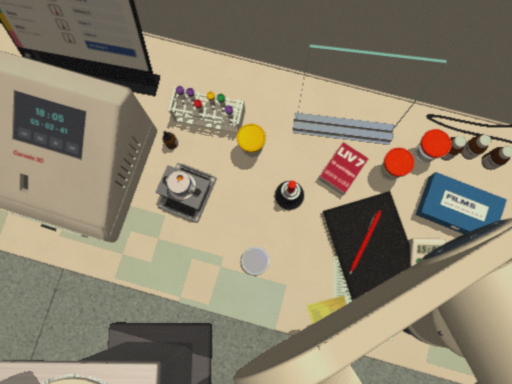

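View pics/side.png

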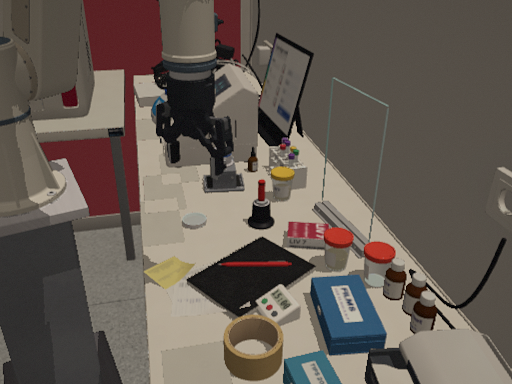

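The top view shows the rod in its holder at about (291,187), the bucket at about (181,182) with a speck of orange near (180,178), and a glass screen behind at about (343,128). I'll zoom in on the stand and rod.

Run:
```python
from h import *
import pickle;a,b=pickle.load(open('f.pkl','rb'))
i=a['image'][:,:,::-1]
A=cv2.resize(i[155:230,145:220],(525,525),interpolation=cv2.INTER_CUBIC)[:, :390]
B=cv2.resize(i[155:230,262:317],(385,525),interpolation=cv2.INTER_CUBIC)
cv2.imwrite('pics/c1.png',np.hstack([A,B]))
for n,u,v,z in [('rodtop',291,187,110),('bucket',181,182,104),('orange',180,178,95),('box',343,167,28),('cup',251,138,75),('bottle',170,140,74),('petri',255,261,12),('glassfootL',296,125,0),('glassfootR',391,138,0),('centrR',155,125,150)]:
  print(n,atz(a,u,v,z).round(1))
f=b
for n,u,v,z in [('rodtop',262,182,110),('orodbase',261,222,0)]: print(n,atz(b,u,v,z).round(1))
```

```text
rodtop [ 481.5 -417.2  110. ]
bucket [ 490.9 -210.5  104. ]
orange [ 500.8 -206.4   95. ]
box [ 542.4 -528.7   28. ]
cup [ 588.1 -339.9   75. ]
bottle [ 583.3 -178.8   74. ]
petri [ 349.6 -349.3   12. ]
glassfootL [ 643.2 -434.2    0. ]
glassfootR [ 614.9 -638.1    0. ]
centrR [ 586.9 -167.1  150. ]
rodtop [ 486.  -427.2  110. ]
orodbase [ 490.7 -418.     0. ]
```

View pics/c1.png

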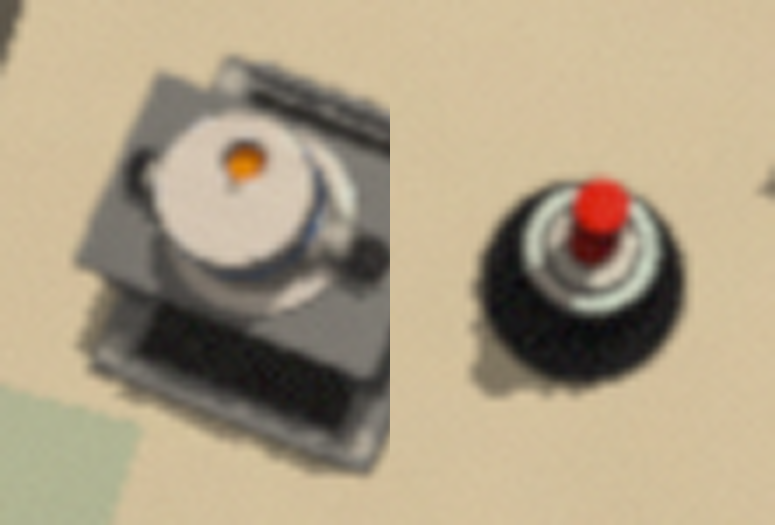

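The left crop shows the bucket face centred at (178.6,181.7) with the drain hole at (180.0,177.9). The right crop shows the rod top at (292.1,184.7).

Run:
```python
from h import *
import pickle;a,b=pickle.load(open('f.pkl','rb'))
for n,u,v,z in [('rodtop',291.7,184.2,110),('ring',290.6,190.2,57),('foot',289.2,194.8,3),('bucket',178.1,181.2,104),('hole',179.5,177.4,104)]:
  print(n,atz(a,u,v,z).round(1))
f=grab('wrist','w0.png');print(f['mtx'],f['world_to_cam'].round(2));print(proj(f,(486,-421,110),1),proj(f,(493,-207,104),1))
```

```text
rodtop [ 486.8 -418.5  110. ]
ring [ 486.6 -419.1   57. ]
foot [ 488.1 -418.9    3. ]
bucket [ 492.4 -204.9  104. ]
hole [ 499.8 -207.2  104. ]
[[297.31863964   0.         256.58563211]
 [  0.         297.31863964 189.21462711]
 [  0.           0.           1.        ]] [[ 4.5000e-01 -8.9000e-01 -0.0000e+00 -6.2440e+02]
 [ 8.6000e-01  4.3000e-01 -2.6000e-01  3.5030e+01]
 [ 2.4000e-01  1.2000e-01  9.6000e-01 -3.7786e+02]
 [ 0.0000e+00  0.0000e+00  0.0000e+00  1.0000e+00]]
(np.float64(224.78270424742126), np.float64(-67.08192371646828)) (np.float64(74.15447370329281), np.float64(-97.35291028938019))
```

```bash
cat >> h.py <<'E'
from scipy.spatial.transform import Rotation as Rn
def to(p):
    s=r.sense();R=Rn.from_euler('xyz',s['tcp_rot']).as_matrix()
    print('tcp',s['eef_pos'].round(1),'rot',s['tcp_rot'].round(4),'F',s['contact_force'].round(1),'t',s['clock'])
    print('tool delta',(R.T@(np.array(p,float)-s['eef_pos'])).round(1))
E
python3 -c "
from h import *
to((487,-418.8,190))"
```

```text
tcp [ 280.5 -558.1  230.7] rot [-3.1405 -0.      0.4658] F [ 0.1 -0.6  0.7] t 0.15
tool delta [247.  -31.7  40.8]
```

Call:
{"method": "arm_command", "body": {
  "deltas": [
    {"tx":35,"ty":-4,"hand":60},
    {"tx":45,"ty":-6},
    {"tx":45,"ty":-6},
    {"tx":45,"ty":-6},
    {"tx":45,"ty":-6},
    {"tx":32,"ty":-4,"tz":20},
    {"tz":20},
    {"tz":0}
  ],
  "squeeze": 50
}}

```text
schema error: expected keys hand, tx, ty, tz, wx, wy, wz
```

Run:
```python
from h import *
f=grab('wrist','w1.png')
to((487,-418.8,72))
print(proj(f,(487,-418.8,110),1),proj(f,(492.4,-204.9,104),1),proj(f,(499.8,-207.2,104),1))
```

```text
tcp [ 280.6 -558.2  230.9] rot [-3.1407 -0.      0.4658] F [ 0.7 -0.3  0.2] t 0.2
tool delta [247.  -31.7 158.9]
(np.float64(223.1652949470202), np.float64(-68.39108004468403)) (np.float64(72.73438639837599), np.float64(-96.99095199761382)) (np.float64(77.24921319545638), np.float64(-101.43314584560454))
```

View pics/w1.png

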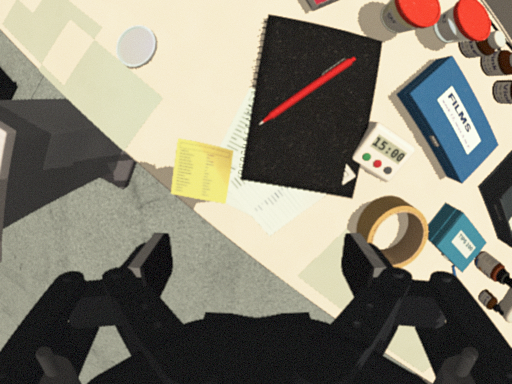

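The move was refused because every row needs all the keys. The picture is only the start view, so there is nothing to use in it.

Call:
{"method": "arm_command", "body": {
  "deltas": [
    {"hand":60,"tx":35,"ty":-4,"tz":0,"wx":0,"wy":0,"wz":0},
    {"hand":60,"tx":45,"ty":-6,"tz":0,"wx":0,"wy":0,"wz":0},
    {"hand":60,"tx":45,"ty":-6,"tz":0,"wx":0,"wy":0,"wz":0},
    {"hand":60,"tx":45,"ty":-6,"tz":0,"wx":0,"wy":0,"wz":0},
    {"hand":60,"tx":45,"ty":-6,"tz":0,"wx":0,"wy":0,"wz":0},
    {"hand":60,"tx":32,"ty":-4,"tz":20,"wx":0,"wy":0,"wz":0},
    {"hand":60,"tx":0,"ty":0,"tz":20,"wx":0,"wy":0,"wz":0},
    {"hand":60,"tx":0,"ty":0,"tz":0,"wx":0,"wy":0,"wz":0}
  ],
  "squeeze": 50
}}

```text
clock: 1.2
eef_pos: [485.6, -418.2, 189.2]
tcp_rot: [-3.138, 0.002, 0.466]
contact_force: [-0.9, 0.2, -0.5]
opening: 0.703
grasp_force: 0.0
```

Run:
```python
from h import *
f=grab('wrist','w2.png')
to((487,-418.8,72))
print(proj(f,(487,-418.8,110),1),proj(f,(492.4,-204.9,104),1),proj(f,(499.8,-207.2,104),1))
```

```text
tcp [ 485.9 -419.   190.5] rot [-3.1398e+00  1.1000e-03  4.6540e-01] F [ 0.3 -0.   0.6] t 1.25
tool delta [  1.1   0.5 118.5]
(np.float64(258.4549203741033), np.float64(194.30891963838488)) (np.float64(48.78815163462403), np.float64(83.67623324107659)) (np.float64(53.04983233896547), np.float64(76.7680839855451))
```

View pics/w2.png

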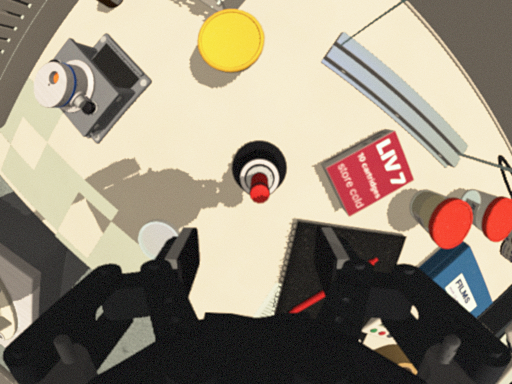

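The wrist view shows the rod top at (260,194), against a prediction of (258.5,194.3). The position is confirmed, so I'll descend and grip.

Call:
{"method": "arm_command", "body": {
  "deltas": [
    {"hand":60,"tx":1.2,"ty":0.5,"tz":25,"wx":0,"wy":0,"wz":0},
    {"hand":50,"tx":0,"ty":0,"tz":30,"wx":0,"wy":0,"wz":0},
    {"hand":50,"tx":0,"ty":0,"tz":30,"wx":0,"wy":0,"wz":0},
    {"hand":50,"tx":0,"ty":0,"tz":22,"wx":0,"wy":0,"wz":0},
    {"hand":40,"tx":0,"ty":0,"tz":11,"wx":0,"wy":0,"wz":0},
    {"hand":30,"tx":0,"ty":0,"tz":0,"wx":0,"wy":0,"wz":0},
    {"hand":10,"tx":0,"ty":0,"tz":0,"wx":0,"wy":0,"wz":0},
    {"hand":10,"tx":0,"ty":0,"tz":0,"wx":0,"wy":0,"wz":0}
  ],
  "squeeze": 50
}}

```text
clock: 2.25
eef_pos: [488.8, -419.4, 74.4]
tcp_rot: [3.14, -0.001, 0.466]
contact_force: [-0.6, -0.7, 2.3]
opening: 0.167
grasp_force: 48.7
```

Call:
{"method": "arm_command", "body": {
  "deltas": [
    {"hand":5,"tx":0,"ty":0,"tz":0,"wx":0,"wy":0,"wz":0},
    {"hand":5,"tx":0,"ty":0,"tz":0,"wx":0,"wy":0,"wz":0},
    {"hand":5,"tx":0,"ty":0,"tz":0,"wx":0,"wy":0,"wz":0},
    {"hand":5,"tx":0,"ty":0,"tz":0,"wx":0,"wy":0,"wz":0}
  ],
  "squeeze": 80
}}

```text
clock: 2.75
eef_pos: [488.8, -419.4, 74.5]
tcp_rot: [3.14, -0.0, 0.466]
contact_force: [-2.0, 0.4, 6.6]
opening: 0.167
grasp_force: 77.9
```

Call:
{"method": "arm_command", "body": {
  "deltas": [
    {"hand":5,"tx":0,"ty":0,"tz":-5,"wx":0,"wy":0,"wz":0},
    {"hand":5,"tx":0,"ty":0,"tz":-15,"wx":0,"wy":0,"wz":0},
    {"hand":5,"tx":0,"ty":0,"tz":-20,"wx":0,"wy":0,"wz":0},
    {"hand":5,"tx":0,"ty":0,"tz":-25,"wx":0,"wy":0,"wz":0},
    {"hand":5,"tx":0,"ty":0,"tz":-25,"wx":0,"wy":0,"wz":0},
    {"hand":5,"tx":0,"ty":0,"tz":-25,"wx":0,"wy":0,"wz":0},
    {"hand":5,"tx":0,"ty":0,"tz":0,"wx":0,"wy":0,"wz":0}
  ],
  "squeeze": 80
}}

```text
clock: 3.62
eef_pos: [489.6, -419.8, 191.6]
tcp_rot: [3.137, -0.002, 0.466]
contact_force: [1.0, 0.3, -1.3]
opening: 0.17
grasp_force: 77.9
```

Run:
```python
from h import *
s=r.sense();print(s['wrist_torque'],s['grasp_force'],s['opening'])
to((499.8+1,-207.2,200))
```

```text
[-0.01015339 -0.02081887 -0.01309697] 77.93580293655396 0.17005736773998742
tcp [ 489.6 -419.8  191.6] rot [ 3.1367e+00 -2.0000e-03  4.6580e-01] F [ 1.   0.3 -1.3] t 3.625
tool delta [ 105.6 -184.9   -9.1]
```

Call:
{"method": "arm_command", "body": {
  "deltas": [
    {"hand":5,"tx":10,"ty":-18,"tz":0,"wx":0,"wy":0,"wz":0},
    {"hand":5,"tx":20,"ty":-36,"tz":0,"wx":0,"wy":0,"wz":0},
    {"hand":5,"tx":25,"ty":-44,"tz":0,"wx":0,"wy":0,"wz":0},
    {"hand":5,"tx":25,"ty":-44,"tz":0,"wx":0,"wy":0,"wz":0},
    {"hand":5,"tx":15,"ty":-26,"tz":0,"wx":0,"wy":0,"wz":0},
    {"hand":5,"tx":10.5,"ty":-17,"tz":0,"wx":0,"wy":0,"wz":0},
    {"hand":5,"tx":0,"ty":0,"tz":0,"wx":0,"wy":0,"wz":0},
    {"hand":5,"tx":0,"ty":0,"tz":0,"wx":0,"wy":0,"wz":0}
  ]
}}

```text
clock: 4.62
eef_pos: [499.5, -206.6, 188.1]
tcp_rot: [3.141, 0.0, 0.466]
contact_force: [-0.2, -0.2, -1.3]
opening: 0.166
grasp_force: 78.1
```

Run:
```python
from h import *
f=grab('wrist');g=grab('side');t=grab('top')
to((500.5,-207.5,175))
s=r.sense()['eef_pos']
for n,p in [('tip',s-[0,0,63.5]),('hole',(499.8,-207.2,104)),('ctr',(492.4,-204.9,104))]: print(n,proj(f,p,1),proj(g,p),proj(t,p))
c=lambda F,u,v,k,w,h:cv2.resize(F['image'][int(v)-h:int(v)+h,int(u)-w:int(u)+w,::-1],None,fx=k,fy=k,interpolation=cv2.INTER_CUBIC)
u=proj(g,s-[0,0,63.5]);A=c(g,u[0],u[1],6,32,40)
u=proj(t,(492,-205,104));B=c(t,u[0],u[1],6,32,40)
cv2.imwrite('pics/d.png',np.hstack([A,B]));cv2.imwrite('pics/w3.png',f['image'][:,:,::-1])
print('side off',[int(x) for x in proj(g,s-[0,0,63.5])],'minus 32,40; x6')
```

```text
tcp [ 499.4 -206.9  188.1] rot [3.1415e+00 1.0000e-04 4.6480e-01] F [ 0.5 -0.3  0.4] t 4.775
tool delta [ 0.7  1.  13.1]
tip (np.float64(257.00256916535966), np.float64(202.1039774417594)) (np.float64(224.72709666971295), np.float64(140.2332404586951)) (np.float64(177.2248282124424), np.float64(174.98410315171884))
hole (np.float64(257.45610033430717), np.float64(193.87563465982632)) (np.float64(225.05508374221395), np.float64(147.7090933746387)) (np.float64(179.49137551668488), np.float64(177.40460605468766))
ctr (np.float64(250.72600614637003), np.float64(200.57291040996125)) (np.float64(222.05434083499196), np.float64(147.91200372812713)) (np.float64(178.09480109893386), np.float64(181.21714086530173))
side off [224, 140] minus 32,40; x6
```

View pics/d.png

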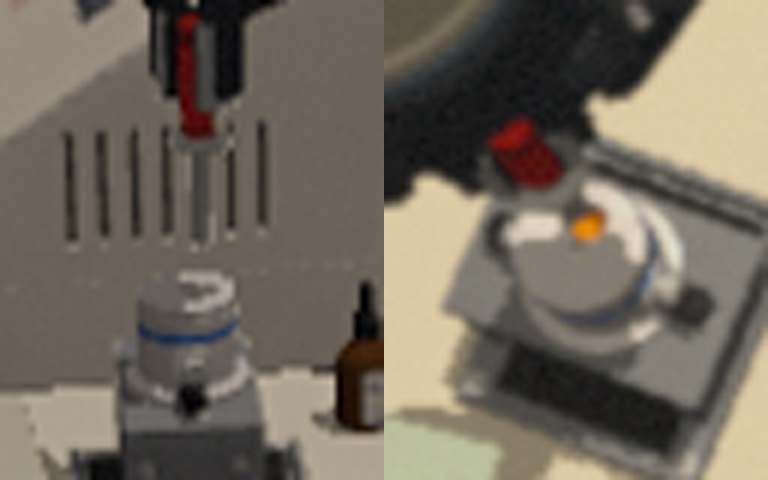

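View pics/w3.png

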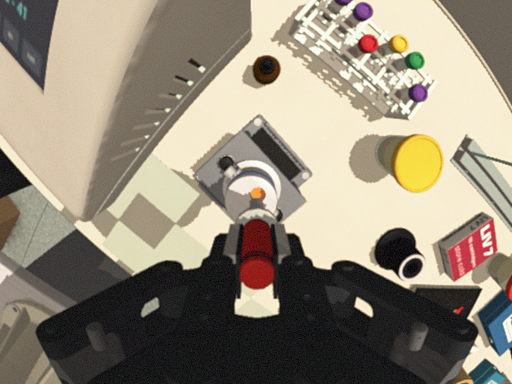

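The side crop puts the tip at (225.7,140) with the bucket below it at about (223,147.5). The wrist view has the hole at (257.5,193), right at its prediction. The tip is within about 1–2 mm of the hole, so I'll make a small correction and descend.

Call:
{"method": "arm_command", "body": {
  "deltas": [
    {"hand":5,"tx":1.1,"ty":1.4,"tz":0,"wx":0,"wy":0,"wz":0},
    {"hand":5,"tx":0,"ty":0,"tz":8,"wx":0,"wy":0,"wz":0},
    {"hand":5,"tx":0,"ty":0,"tz":7,"wx":0,"wy":0,"wz":0},
    {"hand":5,"tx":0,"ty":0,"tz":3,"wx":0,"wy":0,"wz":0},
    {"hand":5,"tx":0,"ty":0,"tz":1,"wx":0,"wy":0,"wz":0},
    {"hand":5,"tx":0,"ty":0,"tz":1,"wx":0,"wy":0,"wz":0},
    {"hand":5,"tx":0,"ty":0,"tz":1,"wx":0,"wy":0,"wz":0}
  ]
}}

```text
clock: 5.65
eef_pos: [501.2, -206.9, 167.4]
tcp_rot: [3.141, -0.0, 0.466]
contact_force: [-0.2, -0.6, -1.5]
opening: 0.168
grasp_force: 78.1
```

Call:
{"method": "arm_command", "body": {
  "deltas": [
    {"hand":5,"tx":0,"ty":0,"tz":1,"wx":0,"wy":0,"wz":0},
    {"hand":5,"tx":0,"ty":0,"tz":0.5,"wx":0,"wy":0,"wz":0}
  ]
}}

```text
clock: 5.9
eef_pos: [501.1, -206.8, 165.8]
tcp_rot: [-3.142, -0.0, 0.466]
contact_force: [-0.6, -0.3, -1.2]
opening: 0.168
grasp_force: 78.1
```

Call:
{"method": "arm_command", "body": {
  "deltas": [
    {"hand":5,"tx":0,"ty":0,"tz":1,"wx":0,"wy":0,"wz":0},
    {"hand":5,"tx":0,"ty":0,"tz":1,"wx":0,"wy":0,"wz":0}
  ]
}}

```text
clock: 6.15
eef_pos: [501.1, -206.9, 163.7]
tcp_rot: [-3.142, 0.0, 0.466]
contact_force: [-0.4, 0.8, -0.3]
opening: 0.167
grasp_force: 78.1
```

Call:
{"method": "arm_command", "body": {
  "deltas": [
    {"hand":5,"tx":0,"ty":0,"tz":1,"wx":0,"wy":0,"wz":0},
    {"hand":5,"tx":0,"ty":0,"tz":1,"wx":0,"wy":0,"wz":0}
  ]
}}

```text
clock: 6.4
eef_pos: [501.1, -206.9, 161.7]
tcp_rot: [-3.142, 0.0, 0.466]
contact_force: [-0.3, 0.3, -1.6]
opening: 0.166
grasp_force: 78.1
```

The tip is about 6 mm into the hole with no force. Next is the sleeve.

Call:
{"method": "arm_command", "body": {
  "deltas": [
    {"hand":5,"tx":0,"ty":0,"tz":2,"wx":0,"wy":0,"wz":0},
    {"hand":5,"tx":0,"ty":0,"tz":2,"wx":0,"wy":0,"wz":0},
    {"hand":5,"tx":0,"ty":0,"tz":1,"wx":0,"wy":0,"wz":0}
  ]
}}

```text
clock: 6.78
eef_pos: [501.0, -206.9, 156.6]
tcp_rot: [-3.141, 0.0, 0.466]
contact_force: [-0.1, 0.1, 0.4]
opening: 0.165
grasp_force: 78.1
```

Call:
{"method": "arm_command", "body": {
  "deltas": [
    {"hand":5,"tx":0,"ty":0,"tz":1,"wx":0,"wy":0,"wz":0},
    {"hand":5,"tx":0,"ty":0,"tz":0.5,"wx":0,"wy":0,"wz":0}
  ]
}}

```text
clock: 7.02
eef_pos: [501.5, -207.1, 155.6]
tcp_rot: [3.141, -0.001, 0.466]
contact_force: [0.2, -0.0, 3.6]
opening: 0.163
grasp_force: 78.1
```

Call:
{"method": "arm_command", "body": {
  "deltas": [
    {"hand":5,"tx":0,"ty":0,"tz":0.6,"wx":0,"wy":0,"wz":0},
    {"hand":5,"tx":0,"ty":0,"tz":0.6,"wx":0,"wy":0,"wz":0}
  ]
}}

```text
clock: 7.28
eef_pos: [501.6, -207.1, 154.7]
tcp_rot: [3.141, -0.001, 0.466]
contact_force: [-1.0, -0.5, 7.1]
opening: 0.164
grasp_force: 78.3
```

Call:
{"method": "arm_command", "body": {
  "deltas": [
    {"hand":5,"tx":0,"ty":0,"tz":0.6,"wx":0,"wy":0,"wz":0},
    {"hand":5,"tx":0,"ty":0,"tz":0.6,"wx":0,"wy":0,"wz":0}
  ]
}}

```text
clock: 7.52
eef_pos: [501.7, -207.2, 153.9]
tcp_rot: [3.14, -0.001, 0.466]
contact_force: [-1.0, 0.3, 9.1]
opening: 0.167
grasp_force: 78.9
```

Contact with the sleeve came at the expected depth. I'll press steadily.

Call:
{"method": "arm_command", "body": {
  "deltas": [
    {"hand":5,"tx":0,"ty":0,"tz":0.8,"wx":0,"wy":0,"wz":0},
    {"hand":5,"tx":0,"ty":0,"tz":0.8,"wx":0,"wy":0,"wz":0},
    {"hand":5,"tx":0,"ty":0,"tz":0.8,"wx":0,"wy":0,"wz":0}
  ],
  "squeeze": 100
}}

```text
clock: 7.9
eef_pos: [501.2, -207.0, 150.7]
tcp_rot: [3.141, -0.0, 0.466]
contact_force: [1.1, -1.4, 3.6]
opening: 0.16
grasp_force: 97.4
```

Call:
{"method": "arm_command", "body": {
  "deltas": [
    {"hand":5,"tx":0,"ty":0,"tz":0.8,"wx":0,"wy":0,"wz":0},
    {"hand":5,"tx":0,"ty":0,"tz":0.8,"wx":0,"wy":0,"wz":0},
    {"hand":5,"tx":0,"ty":0,"tz":0.8,"wx":0,"wy":0,"wz":0}
  ]
}}

```text
clock: 8.28
eef_pos: [501.9, -207.2, 149.6]
tcp_rot: [3.14, -0.001, 0.466]
contact_force: [-3.2, 1.9, 20.7]
opening: 0.164
grasp_force: 99.3
```

Call:
{"method": "arm_command", "body": {
  "deltas": [
    {"hand":5,"tx":0,"ty":0,"tz":0,"wx":0,"wy":0,"wz":0}
  ]
}}

```text
clock: 8.4
eef_pos: [501.8, -207.2, 149.6]
tcp_rot: [3.14, -0.001, 0.466]
contact_force: [-3.5, 1.2, 16.4]
opening: 0.159
grasp_force: 99.3
```

Call:
{"method": "arm_command", "body": {
  "deltas": [
    {"hand":5,"tx":0,"ty":0,"tz":0.4,"wx":0,"wy":0,"wz":0}
  ]
}}

```text
clock: 8.52
eef_pos: [501.9, -207.2, 149.4]
tcp_rot: [3.14, -0.001, 0.466]
contact_force: [-3.7, 2.3, 18.2]
opening: 0.16
grasp_force: 99.3
```

Call:
{"method": "arm_command", "body": {
  "deltas": [
    {"hand":5,"tx":0,"ty":0,"tz":0.4,"wx":0,"wy":0,"wz":0}
  ]
}}

```text
clock: 8.65
eef_pos: [501.9, -207.3, 149.0]
tcp_rot: [3.14, -0.001, 0.466]
contact_force: [-3.5, 1.0, 19.8]
opening: 0.156
grasp_force: 99.4
```

The lateral force suggests the rod is rubbing the hole wall, so I'll relieve it a little as I go.

Call:
{"method": "arm_command", "body": {
  "deltas": [
    {"hand":5,"tx":-0.9,"ty":-0.6,"tz":0,"wx":0,"wy":0,"wz":0}
  ]
}}

```text
clock: 8.78
eef_pos: [501.4, -207.3, 149.0]
tcp_rot: [3.139, -0.002, 0.466]
contact_force: [-1.0, 0.0, 13.8]
opening: 0.159
grasp_force: 99.1
```

Call:
{"method": "arm_command", "body": {
  "deltas": [
    {"hand":5,"tx":0,"ty":0,"tz":0.5,"wx":0,"wy":0,"wz":0},
    {"hand":5,"tx":0,"ty":0,"tz":0.5,"wx":0,"wy":0,"wz":0}
  ]
}}

```text
clock: 9.02
eef_pos: [501.2, -207.2, 147.3]
tcp_rot: [3.139, -0.002, 0.466]
contact_force: [1.7, -1.4, 5.1]
opening: 0.161
grasp_force: 97.8
```

Call:
{"method": "arm_command", "body": {
  "deltas": [
    {"hand":5,"tx":0,"ty":0,"tz":0.5,"wx":0,"wy":0,"wz":0},
    {"hand":5,"tx":0,"ty":0,"tz":0.5,"wx":0,"wy":0,"wz":0}
  ]
}}

```text
clock: 9.28
eef_pos: [501.3, -207.1, 146.2]
tcp_rot: [3.14, -0.002, 0.466]
contact_force: [0.7, 0.5, 10.2]
opening: 0.158
grasp_force: 97.8
```

Call:
{"method": "arm_command", "body": {
  "deltas": [
    {"hand":5,"tx":0,"ty":0,"tz":0.6,"wx":0,"wy":0,"wz":0},
    {"hand":5,"tx":0,"ty":0,"tz":0.6,"wx":0,"wy":0,"wz":0},
    {"hand":5,"tx":0,"ty":0,"tz":0.6,"wx":0,"wy":0,"wz":0}
  ]
}}

```text
clock: 9.65
eef_pos: [501.2, -207.1, 144.4]
tcp_rot: [3.14, -0.002, 0.466]
contact_force: [0.8, 0.9, 10.4]
opening: 0.16
grasp_force: 98.0
```

Call:
{"method": "arm_command", "body": {
  "deltas": [
    {"hand":5,"tx":0,"ty":0,"tz":0.6,"wx":0,"wy":0,"wz":0},
    {"hand":5,"tx":0,"ty":0,"tz":0.6,"wx":0,"wy":0,"wz":0},
    {"hand":5,"tx":0,"ty":0,"tz":0.6,"wx":0,"wy":0,"wz":0}
  ]
}}

```text
clock: 10.02
eef_pos: [501.4, -207.2, 143.0]
tcp_rot: [3.139, -0.002, 0.466]
contact_force: [-1.0, 1.0, 14.7]
opening: 0.162
grasp_force: 98.1
```

Call:
{"method": "arm_command", "body": {
  "deltas": [
    {"hand":5,"tx":0,"ty":0,"tz":0.6,"wx":0,"wy":0,"wz":0},
    {"hand":5,"tx":0,"ty":0,"tz":0.6,"wx":0,"wy":0,"wz":0},
    {"hand":5,"tx":0,"ty":0,"tz":0.6,"wx":0,"wy":0,"wz":0}
  ]
}}

```text
clock: 10.4
eef_pos: [501.2, -206.9, 140.8]
tcp_rot: [3.14, -0.002, 0.466]
contact_force: [1.5, 0.9, 10.1]
opening: 0.164
grasp_force: 97.9
```

Call:
{"method": "arm_command", "body": {
  "deltas": [
    {"hand":5,"tx":-0.2,"ty":-0.1,"tz":0.6,"wx":0,"wy":0,"wz":0},
    {"hand":5,"tx":0,"ty":0,"tz":0.6,"wx":0,"wy":0,"wz":0},
    {"hand":5,"tx":0,"ty":0,"tz":0.6,"wx":0,"wy":0,"wz":0}
  ]
}}

```text
clock: 10.78
eef_pos: [501.3, -207.2, 139.3]
tcp_rot: [3.139, -0.002, 0.466]
contact_force: [1.1, 0.8, 12.7]
opening: 0.161
grasp_force: 98.0
```

Call:
{"method": "arm_command", "body": {
  "deltas": [
    {"hand":5,"tx":0,"ty":0,"tz":0.6,"wx":0,"wy":0,"wz":0},
    {"hand":5,"tx":0,"ty":0,"tz":0.6,"wx":0,"wy":0,"wz":0},
    {"hand":5,"tx":0,"ty":0,"tz":0.6,"wx":0,"wy":0,"wz":0}
  ]
}}

```text
clock: 11.15
eef_pos: [501.3, -207.3, 137.5]
tcp_rot: [3.139, -0.002, 0.466]
contact_force: [1.6, -0.5, 11.9]
opening: 0.16
grasp_force: 98.1
```

Call:
{"method": "arm_command", "body": {
  "deltas": [
    {"hand":5,"tx":0,"ty":0,"tz":0.6,"wx":0,"wy":0,"wz":0},
    {"hand":5,"tx":0,"ty":0,"tz":0.6,"wx":0,"wy":0,"wz":0},
    {"hand":5,"tx":0,"ty":0,"tz":0.6,"wx":0,"wy":0,"wz":0}
  ]
}}

```text
clock: 11.52
eef_pos: [501.1, -207.3, 135.5]
tcp_rot: [3.139, -0.002, 0.466]
contact_force: [0.3, -0.3, 10.7]
opening: 0.165
grasp_force: 98.0
```

Call:
{"method": "arm_command", "body": {
  "deltas": [
    {"hand":5,"tx":0,"ty":0,"tz":0.6,"wx":0,"wy":0,"wz":0},
    {"hand":5,"tx":0,"ty":0,"tz":0.6,"wx":0,"wy":0,"wz":0},
    {"hand":5,"tx":0,"ty":0,"tz":0.6,"wx":0,"wy":0,"wz":0}
  ]
}}

```text
clock: 11.9
eef_pos: [500.9, -207.2, 133.7]
tcp_rot: [3.14, -0.002, 0.466]
contact_force: [0.8, -1.0, 9.5]
opening: 0.158
grasp_force: 98.0
```

Call:
{"method": "arm_command", "body": {
  "deltas": [
    {"hand":5,"tx":0,"ty":0,"tz":0.6,"wx":0,"wy":0,"wz":0},
    {"hand":5,"tx":0,"ty":0,"tz":0.6,"wx":0,"wy":0,"wz":0},
    {"hand":5,"tx":0,"ty":0,"tz":0.6,"wx":0,"wy":0,"wz":0}
  ]
}}

```text
clock: 12.28
eef_pos: [499.5, -206.6, 130.4]
tcp_rot: [-3.141, 0.001, 0.466]
contact_force: [0.8, -0.8, -0.4]
opening: 0.161
grasp_force: 97.6
```

Call:
{"method": "arm_command", "body": {
  "deltas": [
    {"hand":5,"tx":0,"ty":0,"tz":0.6,"wx":0,"wy":0,"wz":0},
    {"hand":5,"tx":0,"ty":0,"tz":0.6,"wx":0,"wy":0,"wz":0},
    {"hand":5,"tx":0,"ty":0,"tz":0.6,"wx":0,"wy":0,"wz":0}
  ]
}}

```text
clock: 12.65
eef_pos: [499.6, -206.6, 128.8]
tcp_rot: [-3.141, 0.0, 0.466]
contact_force: [0.1, 0.3, -1.4]
opening: 0.158
grasp_force: 97.6
```

Call:
{"method": "arm_command", "body": {
  "deltas": [
    {"hand":5,"tx":0,"ty":0,"tz":0.6,"wx":0,"wy":0,"wz":0},
    {"hand":5,"tx":0,"ty":0,"tz":0.6,"wx":0,"wy":0,"wz":0},
    {"hand":5,"tx":0,"ty":0,"tz":0.4,"wx":0,"wy":0,"wz":0}
  ]
}}

```text
clock: 13.02
eef_pos: [499.8, -206.7, 127.4]
tcp_rot: [-3.141, 0.0, 0.466]
contact_force: [0.6, -0.3, -1.3]
opening: 0.161
grasp_force: 97.6
```

The force vanished at the expected release depth. I'll withdraw straight up and check.

Call:
{"method": "arm_command", "body": {
  "deltas": [
    {"hand":5,"tx":0,"ty":0,"tz":-4,"wx":0,"wy":0,"wz":0},
    {"hand":5,"tx":0,"ty":0,"tz":-10,"wx":0,"wy":0,"wz":0},
    {"hand":5,"tx":0,"ty":0,"tz":-12,"wx":0,"wy":0,"wz":0},
    {"hand":5,"tx":0,"ty":0,"tz":-12,"wx":0,"wy":0,"wz":0},
    {"hand":5,"tx":0,"ty":0,"tz":-12,"wx":0,"wy":0,"wz":0},
    {"hand":5,"tx":0,"ty":0,"tz":-14,"wx":0,"wy":0,"wz":0},
    {"hand":5,"tx":0,"ty":0,"tz":0,"wx":0,"wy":0,"wz":0}
  ]
}}

```text
clock: 13.9
eef_pos: [500.6, -207.1, 192.9]
tcp_rot: [3.14, -0.002, 0.466]
contact_force: [0.1, 0.3, -2.1]
opening: 0.158
grasp_force: 97.4
```

Run:
```python
from h import *
g=grab('side');t=grab('top')
to((488.8,-419.4,190))
A=cv2.resize(g['image'][115:205,185:265,::-1],None,fx=5,fy=5,interpolation=cv2.INTER_CUBIC)
B=cv2.resize(t['image'][145:235,150:220,::-1],None,fx=5,fy=5,interpolation=cv2.INTER_CUBIC)
cv2.imwrite('pics/e.png',np.hstack([A,B]))
```

```text
tcp [ 499.7 -206.7  191.5] rot [ 3.1415e+00 -1.0000e-04  4.6580e-01] F [-0.2  0.1 -0.9] t 14.0
tool delta [-105.3  185.1    1.5]
```

View pics/e.png

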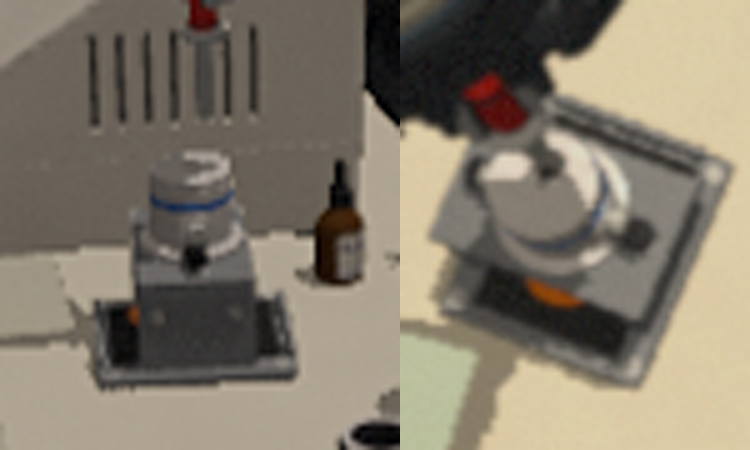

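The hole is now dark. Orange shows in the tray in both views, at side crop (133,315) and top crop (550,292), so the sleeve has dropped. I'll take the rod back.

Call:
{"method": "arm_command", "body": {
  "deltas": [
    {"hand":5,"tx":-10,"ty":18,"tz":0,"wx":0,"wy":0,"wz":0},
    {"hand":5,"tx":-20,"ty":36,"tz":0,"wx":0,"wy":0,"wz":0},
    {"hand":5,"tx":-25,"ty":44,"tz":0,"wx":0,"wy":0,"wz":0},
    {"hand":5,"tx":-25,"ty":44,"tz":0,"wx":0,"wy":0,"wz":0},
    {"hand":5,"tx":-15,"ty":26,"tz":0,"wx":0,"wy":0,"wz":0},
    {"hand":5,"tx":-10.5,"ty":17,"tz":0,"wx":0,"wy":0,"wz":0},
    {"hand":5,"tx":0,"ty":0,"tz":0,"wx":0,"wy":0,"wz":0},
    {"hand":5,"tx":0,"ty":0,"tz":0,"wx":0,"wy":0,"wz":0}
  ]
}}

```text
clock: 15.0
eef_pos: [488.5, -418.6, 191.1]
tcp_rot: [-3.14, 0.0, 0.466]
contact_force: [-0.4, 0.2, -0.7]
opening: 0.159
grasp_force: 97.7
```

Run:
```python
from h import *
to((488.4,-419.1,76))
```

```text
tcp [ 488.5 -418.6  191.1] rot [-3.1405e+00  1.0000e-04  4.6600e-01] F [-0.4  0.2 -0.7] t 15.0
tool delta [ -0.2   0.5 115.1]
```

Call:
{"method": "arm_command", "body": {
  "deltas": [
    {"hand":5,"tx":0,"ty":0.4,"tz":15,"wx":0,"wy":0,"wz":0},
    {"hand":5,"tx":0,"ty":0,"tz":22,"wx":0,"wy":0,"wz":0},
    {"hand":5,"tx":0,"ty":0,"tz":18,"wx":0,"wy":0,"wz":0},
    {"hand":5,"tx":0,"ty":0,"tz":10,"wx":0,"wy":0,"wz":0},
    {"hand":5,"tx":0,"ty":0,"tz":4,"wx":0,"wy":0,"wz":0},
    {"hand":5,"tx":0,"ty":0,"tz":2,"wx":0,"wy":0,"wz":0},
    {"hand":5,"tx":0,"ty":0,"tz":2,"wx":0,"wy":0,"wz":0},
    {"hand":5,"tx":0,"ty":0,"tz":2,"wx":0,"wy":0,"wz":0}
  ]
}}

```text
clock: 16.0
eef_pos: [489.0, -420.0, 116.8]
tcp_rot: [3.141, -0.0, 0.466]
contact_force: [-1.7, -0.0, -1.4]
opening: 0.16
grasp_force: 97.7
```

Call:
{"method": "arm_command", "body": {
  "deltas": [
    {"hand":5,"tx":0,"ty":0,"tz":2,"wx":0,"wy":0,"wz":0},
    {"hand":5,"tx":0,"ty":0,"tz":2,"wx":0,"wy":0,"wz":0},
    {"hand":5,"tx":0,"ty":0,"tz":2,"wx":0,"wy":0,"wz":0}
  ]
}}

```text
clock: 16.38
eef_pos: [488.8, -419.8, 110.4]
tcp_rot: [3.142, 0.0, 0.466]
contact_force: [0.9, 0.6, -0.6]
opening: 0.162
grasp_force: 97.7
```

The rod is in the bore with no force, so I'll carry on down.

Call:
{"method": "arm_command", "body": {
  "deltas": [
    {"hand":5,"tx":0,"ty":0,"tz":5,"wx":0,"wy":0,"wz":0},
    {"hand":5,"tx":0,"ty":0,"tz":6,"wx":0,"wy":0,"wz":0},
    {"hand":5,"tx":0,"ty":0,"tz":6,"wx":0,"wy":0,"wz":0},
    {"hand":5,"tx":0,"ty":0,"tz":6,"wx":0,"wy":0,"wz":0},
    {"hand":5,"tx":0,"ty":0,"tz":4,"wx":0,"wy":0,"wz":0},
    {"hand":5,"tx":0,"ty":0,"tz":3,"wx":0,"wy":0,"wz":0},
    {"hand":5,"tx":0,"ty":0,"tz":2,"wx":0,"wy":0,"wz":0}
  ]
}}

```text
clock: 17.25
eef_pos: [488.8, -419.8, 78.3]
tcp_rot: [-3.142, 0.0, 0.466]
contact_force: [0.6, 0.1, -1.2]
opening: 0.162
grasp_force: 97.7
```

Call:
{"method": "arm_command", "body": {
  "deltas": [
    {"hand":5,"tx":0,"ty":0,"tz":1,"wx":0,"wy":0,"wz":0},
    {"hand":5,"tx":0,"ty":0,"tz":0.7,"wx":0,"wy":0,"wz":0}
  ]
}}

```text
clock: 17.5
eef_pos: [488.9, -419.8, 76.9]
tcp_rot: [3.141, -0.0, 0.466]
contact_force: [0.4, -0.0, -0.8]
opening: 0.16
grasp_force: 97.7
```

Call:
{"method": "arm_command", "body": {
  "deltas": [
    {"hand":5,"tx":0,"ty":0,"tz":0.7,"wx":0,"wy":0,"wz":0},
    {"hand":5,"tx":0,"ty":0,"tz":0.7,"wx":0,"wy":0,"wz":0}
  ]
}}

```text
clock: 17.75
eef_pos: [488.8, -419.8, 75.4]
tcp_rot: [3.141, -0.0, 0.466]
contact_force: [-0.1, -0.6, -1.9]
opening: 0.159
grasp_force: 97.7
```

Call:
{"method": "arm_command", "body": {
  "deltas": [
    {"hand":5,"tx":0,"ty":0,"tz":0.7,"wx":0,"wy":0,"wz":0},
    {"hand":5,"tx":0,"ty":0,"tz":0.5,"wx":0,"wy":0,"wz":0}
  ]
}}

```text
clock: 18.0
eef_pos: [488.9, -419.8, 74.6]
tcp_rot: [3.142, -0.0, 0.466]
contact_force: [-2.0, 1.0, 6.4]
opening: 0.16
grasp_force: 97.9
```

Call:
{"method": "arm_command", "body": {
  "deltas": [
    {"hand":5,"tx":0,"ty":0,"tz":0.5,"wx":0,"wy":0,"wz":0},
    {"hand":5,"tx":0,"ty":0,"tz":0.3,"wx":0,"wy":0,"wz":0}
  ]
}}

```text
clock: 18.25
eef_pos: [488.9, -419.8, 74.5]
tcp_rot: [3.141, -0.0, 0.466]
contact_force: [-3.5, 3.3, 12.6]
opening: 0.159
grasp_force: 98.3
```

The flange is seated at the same height as at the start (74.5). I'll release and lift away.

Call:
{"method": "arm_command", "body": {
  "deltas": [
    {"hand":16,"tx":0,"ty":0,"tz":-0.5,"wx":0,"wy":0,"wz":0},
    {"hand":30,"tx":0,"ty":0,"tz":0,"wx":0,"wy":0,"wz":0},
    {"hand":50,"tx":0,"ty":0,"tz":0,"wx":0,"wy":0,"wz":0},
    {"hand":50,"tx":0,"ty":0,"tz":0,"wx":0,"wy":0,"wz":0},
    {"hand":50,"tx":0,"ty":0,"tz":-10,"wx":0,"wy":0,"wz":0},
    {"hand":50,"tx":0,"ty":0,"tz":-25,"wx":0,"wy":0,"wz":0},
    {"hand":50,"tx":0,"ty":0,"tz":-30,"wx":0,"wy":0,"wz":0},
    {"hand":50,"tx":0,"ty":0,"tz":-30,"wx":0,"wy":0,"wz":0}
  ],
  "squeeze": 20
}}

```text
clock: 19.25
eef_pos: [488.9, -419.8, 170.5]
tcp_rot: [3.141, -0.0, 0.466]
contact_force: [-0.4, -0.2, 0.4]
opening: 0.584
grasp_force: 0.0
```

Call:
{"method": "arm_command", "body": {
  "deltas": [
    {"hand":50,"tx":-20,"ty":0,"tz":-30,"wx":0,"wy":0,"wz":0},
    {"hand":50,"tx":-40,"ty":0,"tz":-10,"wx":0,"wy":0,"wz":0},
    {"hand":50,"tx":-20,"ty":0,"tz":0,"wx":0,"wy":0,"wz":0},
    {"hand":50,"tx":0,"ty":0,"tz":0,"wx":0,"wy":0,"wz":0},
    {"hand":50,"tx":0,"ty":0,"tz":0,"wx":0,"wy":0,"wz":0}
  ]
}}

```text
clock: 19.88
eef_pos: [417.7, -455.3, 208.4]
tcp_rot: [-3.141, -0.0, 0.466]
contact_force: [0.5, -0.1, -0.3]
opening: 0.589
grasp_force: 0.0
```

Run:
```python
from h import *
g=grab('side');t=grab('top')
to((0,0,0))
A=cv2.resize(g['image'][130:250,150:330,::-1],None,fx=3,fy=3,interpolation=cv2.INTER_CUBIC)
B=cv2.resize(t['image'][140:260,150:330,::-1],None,fx=2,fy=2)
B=cv2.copyMakeBorder(B,0,0,0,180,cv2.BORDER_CONSTANT)
cv2.imwrite('pics/z.png',np.vstack([A,B]))
```

```text
tcp [ 418.  -455.2  208.4] rot [-3.1409e+00 -1.0000e-04  4.6650e-01] F [ 0.1 -0.1  0.4] t 19.975
tool delta [-168.6 -594.4  208.8]
```

View pics/z.png

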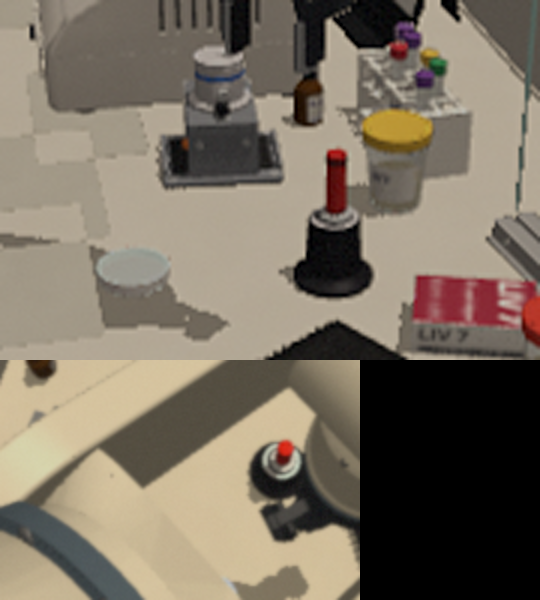

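The rod stands upright in its holder with the flange seated (side crop (336,185)), the sleeve is in the tray, and the bystanders are where they were.

```bash
python3 -c "
from rig import r
print(r.sign_off())"
```

```text
the job is handed in; nothing more can be done
None
```

The job is handed in at about 20 s: the sleeve was pressed out into the tray (highest push read about 21 N), the rod is fully home in its holder, and the bystanders are where they were; the handing-in call returned no verdict.

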